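# Load a silver cup into the chasing bench's carousel and index it

### The job

On the chasing bench, slide the plain silver cup that stands on the wooden loading shelf straight into the empty carousel pocket facing the shelf until it is fully home against the hub; keep it upright and do not lift it. Then push the carousel round by its pegs by exactly one click, counter-clockwise seen from above, so that the cup stops at the station marked by the green block and the wheel rests in its click. Leave the brass cup on the shelf where it is, and keep the two silver cups already on the wheel seated in their pockets.

Things in the scene. Friction and masses are not known exactly. Their poses are not given: they have to be found in the camera images.
- stand: Fixed carousel stand, placed and turned differently each time. Origin on the table, on the wheel's vertical axis; +y points from the wheel to the loading shelf, z up. Foot radius 145 mm. Shelf: light wooden board, 250 mm wide in x (centred), from y=128 to y=328 mm, flat top 60 mm above the table, no rims. A bright green block, 44 mm wide, 35 mm high, on the foot's rim marks station 'next'.
- hub (a point): Centre of the wheel, on its axis at wheel-floor height (58 mm above the table, 2 mm below the shelf); turns with the wheel. Floor: disc of radius 125 mm. Hub, the back stop of the pockets: radius 55 mm, top 88 mm above the table. Six pockets, open outward, lie between six green radial fins 10 mm thick, from hub to radius 122 mm, tops 88 mm above the table.
- wheel (a joint): Turn of the wheel in rad, 0 at the start, positive counter-clockwise from above. Sprung detent every 1.047 rad (60 degrees): it pulls the wheel to the nearest rest position; past halfway (0.52 rad) it snaps on to the next. A few newtons on a peg turn it. At 0 the fins lie at 0, 60, 120, 180, 240, 300 degrees counter-clockwise from the stand's +x, the pockets midway between.
- peg (a point): Top centre of one of the six alike pegs, the one on the fin at 300 degrees from the stand's +x at the start; moves with the wheel. Each fin carries one dark wooden upright peg, 14 mm in diameter, at radius 108 mm from the axis, top 135 mm above the table (35 mm above the tops of cups in the pockets).
- gate (a point): Middle of the pocket place facing the shelf: 85 mm from the axis in the stand's +y (90 degrees), at wheel-floor height. Fixed to the stand. A cup fully home against the hub is centred here.
- next (a point): Middle of the next station, marked by the green block: 85 mm from the axis at 150 degrees from the stand's +x, at wheel-floor height. Fixed to the stand.
- next2 (a point): The station after next, at 210 degrees, 85 mm from the axis. Fixed to the stand.
- next3 (a point): The station after that, at 270 degrees, 85 mm from the axis. Fixed to the stand.
- cup: Silver cup filled to the brim with black pitch (closed flat top, solid to the touch): upright cylinder 60 mm across, 42 mm high, about 0.3 kg. Origin: centre of its underside, z up. The one to load; it stands on the wooden shelf, to one side or the other of the brass cup (about 110 mm between the two).
- brass_cup: Brass-coloured cup filled to the brim with black pitch (closed flat top, solid to the touch): upright cylinder 60 mm across, 42 mm high, about 0.3 kg. Origin: centre of its underside, z up. Stands on the shelf; not to be moved.
- done1: Silver cup filled to the brim with black pitch (closed flat top, solid to the touch): upright cylinder 60 mm across, 42 mm high, about 0.3 kg. Origin: centre of its underside, z up. Already loaded; at the start it stands in the pocket at 'next' (150 degrees).
- done2: Silver cup filled to the brim with black pitch (closed flat top, solid to the touch): upright cylinder 60 mm across, 42 mm high, about 0.3 kg. Origin: centre of its underside, z up. Already loaded; at the start it stands in the pocket at 'next2' (210 degrees).
Not all that is in view belongs to the job. What is shaped like the cup but blue is not meant.

How it is judged:
On the way, in this order (a step that is already met when the one before it is completed fails the run):
1. the silver cup stands home in the pocket facing the shelf (within 17 mm), the wheel not yet turned (horizontal distance between cup and gate below 0.017 m and z of cup in the frame of stand between 0.05 and 0.064 m and angle between cup's own z axis and vertical below 0.12 rad and value of joint wheel between -0.15 and 0.15 rad), for 0.2 s.
2. the wheel has been turned one click counter-clockwise with the cup in it (value of joint wheel between 0.95 and 1.15 rad and horizontal distance between cup and next below 0.02 m), for 0.2 s.
At the end, for the whole second after the job is handed in: The wheel rests one click on (1.047 rad, within 0.1) and still; the silver cup stands upright on the wheel floor within 20 mm of the 'next' station's middle and at rest; the two cups loaded before stand upright within 20 mm of the middles of 'next2' and 'next3' (all of step 2 and z of cup in the frame of stand between 0.05 and 0.064 m and angle between each of cup, done1, done2's own z axis and vertical below 0.12 rad and horizontal distance between done1 and next2 below 0.02 m and z of done1 in the frame of stand between 0.05 and 0.064 m and horizontal distance between done2 and next3 below 0.02 m and z of done2 in the frame of stand between 0.05 and 0.064 m and velocity of joint wheel between -0.05 and 0.05 rad/s and linear speed of cup below 0.02 m/s); the robot touches nothing.
It fails at once if the silver cup lifted more than 15 mm above the shelf (z of cup in the frame of stand above 0.075 m).
It fails at once if the silver cup tipped by more than 25 degrees (angle between cup's own z axis and vertical above 0.44 rad).
It fails at once if the wheel turned past halfway to a second click, or past halfway to a click the wrong way (value of joint wheel above 1.58 rad or value of joint wheel below -0.53 rad).
It fails at once if the brass cup moved by more than 25 mm (distance of brass_cup from where it was at the start of the episode above 0.025 m).
It also fails if it takes over 54 s, if anything falls off the work surface, if the arm or the gripper's body presses on something with over 40 N, if the wrist force passes 120 N, or if a joint passes its speed limit or range.

### The arm

A 7-joint arm with a two-finger parallel gripper is mounted at the origin on the work surface. World frame = base frame: x ahead of the robot, y to its left, z up, the work surface at z = 0. Lengths are in m, angles in rad, forces in N, time in s.
With the tool pointing down it reaches from about 0.425 to 0.925 m from the base axis. Payload 6.8 kg.
Tool frame: the origin (TCP) lies on the front face of the gripper's body, between the roots of the fingers; the fingertips stand 73 mm ahead of it and the grasp point (between the pads) lies 54 mm ahead of it; z points along the fingers, y is the line along which they close (so a half turn about z gives the same grasp; the last joint's range is limited). The gripper opens to 85 mm and grips with 20 to 120 N. Pads are 22 mm wide; open, the fingers measure 114 mm over their backs; the gripper's body (76 mm by 85 mm) begins 54 mm behind the grasp point. The pads swing forward as they close: fully open they stand 13 mm farther back than shut.
Start: joints at [1.123, 0.477, 0.022, 1.555, -0.011, 1.109, -0.083], TCP at [0.225, -0.636, 0.304] pointing down, gripper open.
Joint ranges: [-2.96, 2.96], [-0.34, 2.1], [-1.41, 1.46], [0.24, 2.44], [-1.37, 4.51], [0.17, 1.92], [-2.96, 2.96]. Speed limits (rad/s): [2.39, 2.39, 3.14, 3.14, 3.14, 3.14, 3.14].

### API

Orientations are given as a unit quaternion [w, x, y, z].
In Python, from station import bot, optics gives the robot as it stands.
- The arm moves only by the tool drive_tool, never from a script. Its argument "deltas" is a list of rows, each an object with "gripper": the closure in counts, from 0 (fully open) to 255 (shut); "offset": the shift along the tool's x, y, z in units of 1000 mm (1.0 is 1000 mm), a list of three; "angular": the turn, a rotation vector about the tool's x, y, z in units of 45 degrees (1.0 is 45 degrees), a list of three. In form: [{"gripper": gripper, "offset": [dx, dy, dz], "angular": [rx, ry, rz]}, ...]. A call has 1 to 5 rows; each row is the pose to reach, as a shift and turn from the pose commanded when the call began, along the tool's axes at that moment; what a row does not reach only later rows make up. A row lasts 1/10 s, in which the tool goes at most 50 mm and 8.59 degrees, less where a joint would pass 70% of its speed; a pose out of reach is approached as far as the arm can. A call with a number of a shift or a turn outside -1 to 1 is refused whole. A call with a gripper value outside its range is refused whole. The fingers move at their own pace and stop on an object; "grip_force" is the grip in N (left out, the last holds). Time passes only in rows, so rows that repeat a pose let the fingers close. It gives the time, the measured TCP pose, the force, the opening and the grip force at its end, in the units of the state.
- bot.get_obs(): the state, without advancing time (a new reading comes with each control period).
- optics.read_camera(name): name is "side" or "top"; returns the picture (384x512x3 uint8, blue, green, red); there is no depth.
- optics.camera_model(name): a dict with "fx", "fy", "cx", "cy" (pixels), "cam_to_world" (4x4, takes a point from camera to world coordinates). Camera axes: x right, y up, looking along -z (the intrinsics and any distortion apply to the point x, -y, -z); pixel columns grow to the right and rows downward; lengths in m; the calibration is good to about 2 mm. A picture is of the moment at which its call begins. camera_model takes no time and is no camera call.
- bot.hand_in(): hands the job in; it is judged then, once.
The state is a dict: "t": time; "q": joint angles; "joint_vel": joint speeds; "joint_torque": joint torques, N m; "eef_pos": TCP position; "tool_rot": TCP orientation; "contact_force": force on the tool from outside, world axes, zero at the start; "torque": the same for the moment, N m; "gripper_width": opening from 0.0 (shut) to 1.0 (fully open); "grasp_force": force on a finger pad.
Only numpy, scipy, OpenCV 4.12 (cv2) and the standard library are available. Lean on these libraries where they do the work, as an engineer would, in place of code of your own. Each camera call takes 0.05 s, during which the arm holds its last target. There are 200 camera calls.

## Working session

There is one attempt and no reset: what is moved stays moved. The work goes in short steps, Python scripts to look and compute and a tool call to move; the robot and the scene stay as the last step left them, time stands still between calls to the robot, and variables do not carry over. Pictures are saved under pics/ and viewed, at most 10 in all, crops included, and the job is handed in when it is done.

Besides the shell and the picture viewer there is one more tool, called after "Request:" as name(argument=value, ...) on one line, values as JSON. drive_tool: Moves the arm, as the interface text tells. Its arguments: {"type":"object","properties":{"deltas":{"type":"array"},"grip_force":{"type":"number"}},"required":["deltas"]}

```bash
mkdir -p pics; python3 - <<'E'
from station import bot, optics
import cv2
for n in("top","side"):
    cv2.imwrite(f"pics/{n}0.png",optics.read_camera(n)); m=optics.camera_model(n)
    print(n,{k:(v if k!="cam_to_world" else [[round(float(x),4) for x in r] for r in v]) for k,v in m.items()})
o=bot.get_obs();print(o)
E
```

```text
top {'fx': 386.3616360794797, 'fy': 386.3616360794797, 'cx': 254.0060116894309, 'cy': 189.69151338162817, 'cam_to_world': [[-0.0067, 0.9965, -0.0831, 0.5804], [-1.0, -0.0072, -0.0058, 0.0192], [-0.0064, 0.083, 0.9965, 0.7954], [0.0, 0.0, 0.0, 1.0]]}
side {'fx': 414.8214052960206, 'fy': 414.8214052960206, 'cx': 262.24121924802637, 'cy': 187.4850477479297, 'cam_to_world': [[-0.9977, 0.039, -0.0557, 0.588], [-0.0665, -0.7271, 0.6833, 0.5524], [-0.0138, 0.6855, 0.728, 0.6598], [0.0, 0.0, 0.0, 1.0]]}
{'t': 0.1, 'q': array([ 1.12287267,  0.47771972,  0.02236029,  1.55633651, -0.01150991,
        1.10927796, -0.08311767]), 'joint_vel': array([-7.15719875e-04, -2.68766212e-03, -1.04758766e-03, -3.32231440e-03,
       -1.40503453e-03,  8.00449278e-04,  2.50561332e-05]), 'joint_torque': array([ 4.48833627e-03, -5.97760069e+01,  1.61372870e+00, -2.81952059e+01,
        1.27745888e-02,  4.99066198e-03, -1.32013807e-05]), 'eef_pos': array([ 0.22484852, -0.63602277,  0.30302843]), 'tool_rot': array([-7.83089347e-04,  9.85600844e-01,  1.69086738e-01, -1.93285305e-04]), 'contact_force': array([-0.41993045,  0.45794699, -0.10461419]), 'torque': array([ 0.06242884, -0.0038607 ,  0.03817798]), 'grasp_force': 0.0, 'gripper_width': 0.9999109964255697}
```

View pics/top0.png

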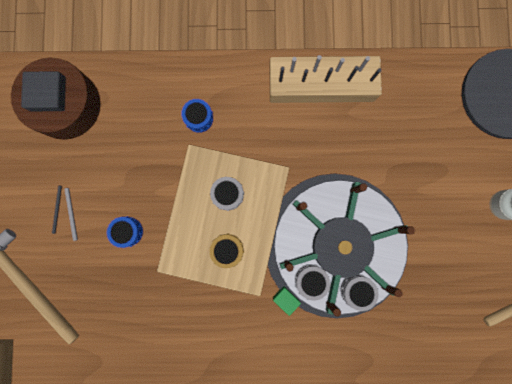

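View pics/side0.png

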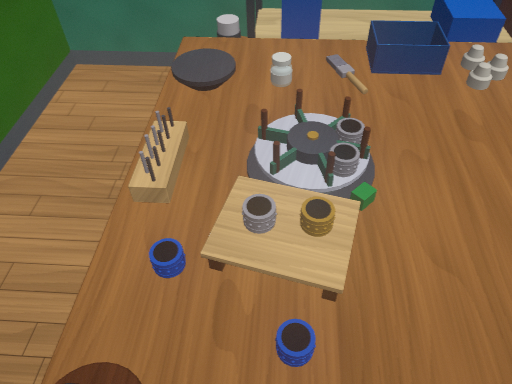

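Top view: the silver cup is at (227,193), the brass cup at (227,250) and the hub cap at (345,247). The green block is at (287,301). There are blue look-alikes at (197,115) and (124,232), and two loaded silver cups at (314,282) and (361,293). The cup meant is the silver one on the shelf at (227,193). I'll confirm it in an enlarged crop.

```bash
cat > h.py <<'E'
import numpy as np
from station import bot, optics
def px2w(n,u,v,z):
    m=optics.camera_model(n);T=np.array(m["cam_to_world"])
    d=T[:3,:3]@np.array([(u-m["cx"])/m["fx"],-(v-m["cy"])/m["fy"],-1]);o=T[:3,3]
    return o+d*(z-o[2])/d[2]
E
python3 - <<'E'
import cv2
i=cv2.imread("pics/top0.png")[140:330,150:420]
i=cv2.resize(i,(783,551),interpolation=cv2.INTER_CUBIC)
cv2.imwrite("pics/crop1.png",i)
E
```

```text
(no output)
```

View pics/crop1.png

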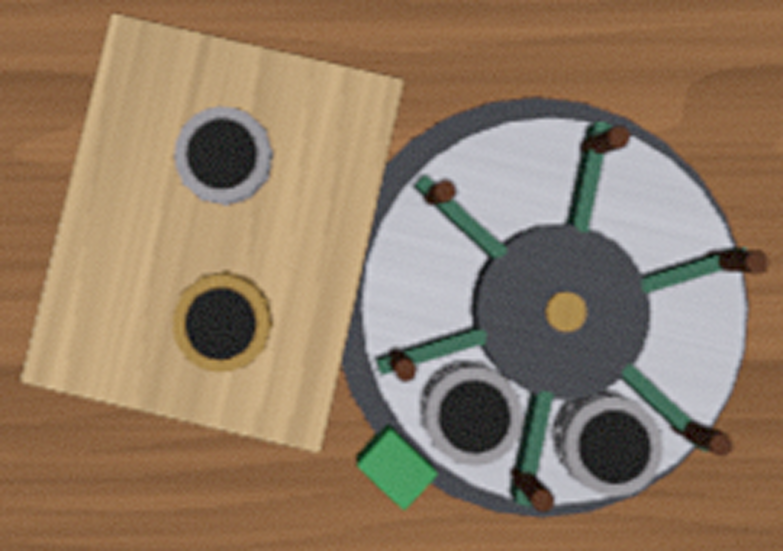

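```bash
python3 - <<'E'
from h import *
c=lambda x,y,z: px2w("top",150+(x+.5)/2.9-.5,140+(y+.5)/2.9-.5,z)[:2]
np.set_printoptions(precision=4,suppress=True)
P=np.array([c(*p,.135) for p in[(441,191),(615,137),(758,261),(722,441),(543,497),(404,368)]])
print("pegmean",P.mean(0),np.linalg.norm(P-P.mean(0),axis=1))
print("cap",c(566,312,.09),"hub",c(562,312,.088),"floor",c(554.5,312,.058))
S=np.array([c(*p,.06) for p in[(113,15),(402,80),(320,451),(22,381)]])
A=P.mean(0)*.5+c(554.5,312,.058)*.5
print("shelf",S.mean(0),[np.linalg.norm(S[i]-S[i-1]) for i in range(4)])
d=S.mean(0)-A; print("dist",np.linalg.norm(d))
# y-axis from shelf edges and pegs
ang=[np.degrees(np.arctan2(*(v)[::-1])) for v in (S[0]-S[1],S[3]-S[2],d)]
xa=[np.degrees(np.arctan2(*(v)[::-1])) for v in (S[0]-S[3],S[1]-S[2])]
print(ang,xa)
pa=np.degrees(np.arctan2((P-A)[:,1],(P-A)[:,0]));print("pegang",pa,np.mod(pa,60))
yd=np.radians(np.mean(ang[:2]));Y=np.array([np.cos(yd),np.sin(yd)]);X=np.array([Y[1],-Y[0]])
for n,w in(("cup",c(223,155,.102)),("brass",c(222,322,.102)),("d1",c(470,413,.1)),("d2",c(609,442,.1)),("block",c(398,467,.05))):
    print(n,w,"stand",(w-A)@X,(w-A)@Y)
print("A",A,"X",X,"Y",Y,"gate",A+.085*Y)
print(np.array(bot.get_obs()["tool_rot"]))
E
```

```text
pegmean [ 0.5351 -0.1384] [0.108  0.1064 0.1089 0.1079 0.1067 0.1075]
cap [ 0.5337 -0.1402] hub [ 0.5336 -0.1381] floor [ 0.5316 -0.1399]
shelf [0.5869 0.0816] [np.float64(0.2467155590545518), np.float64(0.19692102906414266), np.float64(0.2469359957083716), np.float64(0.19813348930477517)]
dist 0.22711462798187493
[np.float64(76.76055812609398), np.float64(76.69652278362985), np.float64(76.36673130729396)] [np.float64(-13.427591739450799), np.float64(-13.1461287911976)]
pegang [  47.3578  -12.0157  -72.7852 -132.0199  166.1918  105.2574] [47.3578 47.9843 47.2148 47.9801 46.1918 45.2574]
cup [0.6324 0.0726] stand 0.04779150298356104 0.22884695888879553
brass [0.5297 0.0733] stand -0.05231146046048975 0.20595261981833832
d1 [ 0.4736 -0.0779] stand -0.07218830335953319 0.04594824338716158
d2 [ 0.4558 -0.162 ] stand -0.07023493069797845 -0.040044418571076955
block [ 0.4316 -0.0373] stand -0.12240356386826762 0.07577771103263832
A [ 0.5333 -0.1391] X [ 0.9733 -0.2296] Y [0.2296 0.9733] gate [ 0.5529 -0.0564]
[-0.0008  0.9856  0.1691 -0.0002]
```

```bash
cat >> h.py <<'E'
from scipy.spatial.transform import Rotation as R
A=np.array([.5335,-.139]);YD=np.radians(76.7)
Y=np.array([np.cos(YD),np.sin(YD)]);X=np.array([Y[1],-Y[0]])
def s2w(x,y): return A+x*X+y*Y
def delta(xy,z,yaw):
    """tool-frame shift (m) and turn (45deg units); tool down, tool y at world angle yaw (deg)"""
    o=bot.get_obs();q=np.array(o["tool_rot"]);r=R.from_quat(q,scalar_first=True)
    a=np.radians(yaw);y=np.array([np.cos(a),np.sin(a),0]);zz=np.array([0,0,-1.])
    t=R.from_matrix(np.array([np.cross(y,zz),y,zz]).T)
    sh=r.inv().apply(np.r_[xy,z]-o["eef_pos"])
    print("offset",sh.round(4),"angular",((r.inv()*t).as_rotvec()/(np.pi/4)).round(4))
def st():
    o=bot.get_obs();p=o["eef_pos"];q=R.from_quat(o["tool_rot"],scalar_first=True).as_matrix()
    d=p[:2]-A
    print("t",round(o["t"],2),"p",p.round(4),"stand",(d@X).round(4),(d@Y).round(4),"yaw",np.degrees(np.arctan2(q[1,1],q[0,1])).round(2),"F",o["contact_force"].round(1),"w",round(o["gripper_width"],3),"gf",o["grasp_force"],"q7",o["q"][6].round(2))
E
python3 -c "
from h import *
delta(s2w(.048,.229),.304,-103.3)"
```

```text
offset [ 6.210e-01 -5.323e-01 -2.000e-04] angular [-2.000e-03  7.000e-04  7.282e-01]
```

Request:
drive_tool(deltas=[{"gripper": 0, "offset": [0.62, -0.533, 0], "angular": [0, 0, 0.727]}, {"gripper": 0, "offset": [0.62, -0.533, 0], "angular": [0, 0, 0.727]}, {"gripper": 0, "offset": [0.62, -0.533, 0], "angular": [0, 0, 0.727]}, {"gripper": 0, "offset": [0.62, -0.533, 0], "angular": [0, 0, 0.727]}, {"gripper": 0, "offset": [0.62, -0.533, 0], "angular": [0, 0, 0.727]}], grip_force=20)

```text
t: 0.6
eef_pos: [0.3497, -0.4181, 0.3036]
tool_rot: [-0.0, 0.993, -0.117, -0.0]
contact_force: [1.2, -0.5, -0.3]
gripper_width: 0.998
grasp_force: 0.0
```

```bash
python3 -c "
from h import *
st();delta(s2w(.048,.229),.304,-103.3)"
```

```text
t 0.6 p [ 0.3497 -0.4181  0.3036] stand -0.1147 -0.3139 yaw -103.45 F [ 1.2 -0.5 -0.3] w 0.998 gf 0.0 q7 -1.03
offset [ 1.612e-01 -5.433e-01 -3.000e-04] angular [-0.0002  0.0006 -0.0034]
```

Request:
drive_tool(deltas=[{"gripper": 0, "offset": [0.161, -0.543, 0], "angular": [0, 0, 0]}, {"gripper": 0, "offset": [0.161, -0.543, 0], "angular": [0, 0, 0]}, {"gripper": 0, "offset": [0.161, -0.543, 0], "angular": [0, 0, 0]}, {"gripper": 0, "offset": [0.161, -0.543, 0], "angular": [0, 0, 0]}, {"gripper": 0, "offset": [0.161, -0.543, 0], "angular": [0, 0, 0]}])

```text
t: 1.1
eef_pos: [0.4736, -0.2012, 0.3039]
tool_rot: [0.0, 0.993, -0.115, -0.0]
contact_force: [0.2, -1.1, 0.4]
gripper_width: 1.0
grasp_force: 0.0
```

Request:
drive_tool(deltas=[{"gripper": 0, "offset": [0.09, -0.29, 0], "angular": [0, 0, 0]}, {"gripper": 0, "offset": [0.09, -0.29, 0], "angular": [0, 0, 0]}, {"gripper": 0, "offset": [0.09, -0.29, 0], "angular": [0, 0, 0]}, {"gripper": 0, "offset": [0.09, -0.29, 0], "angular": [0, 0, 0]}, {"gripper": 0, "offset": [0.09, -0.29, 0], "angular": [0, 0, 0]}])

```text
t: 1.6
eef_pos: [0.6006, 0.014, 0.3036]
tool_rot: [0.0, 0.993, -0.115, -0.0]
contact_force: [0.4, -0.5, -0.5]
gripper_width: 1.001
grasp_force: 0.0
```

```bash
python3 -c "
from h import *
st();delta(s2w(.048,.229),.2,-103.3)"
```

```text
t 1.6 p [0.6006 0.014  0.3036] stand 0.0301 0.1644 yaw -103.26 F [ 0.4 -0.5 -0.5] w 1.001 gf 0.0 q7 -2.01
offset [ 0.018  -0.0646  0.1036] angular [0.0004 0.0005 0.0008]
```

Request:
drive_tool(deltas=[{"gripper": 0, "offset": [0.01, -0.04, 0], "angular": [0, 0, 0]}, {"gripper": 0, "offset": [0.015, -0.055, 0.03], "angular": [0, 0, 0]}, {"gripper": 0, "offset": [0.015, -0.055, 0.07], "angular": [0, 0, 0]}, {"gripper": 0, "offset": [0.015, -0.055, 0.09], "angular": [0, 0, 0]}, {"gripper": 0, "offset": [0.015, -0.055, 0.09], "angular": [0, 0, 0]}])

```text
t: 2.1
eef_pos: [0.625, 0.0622, 0.2099]
tool_rot: [0.001, 0.993, -0.115, -0.004]
contact_force: [-0.4, -0.4, 0.5]
gripper_width: 1.001
grasp_force: 0.0
```

```bash
python3 -c "
from h import *
import cv2
st();delta(s2w(.048,.229),.162,-103.3)
i=optics.read_camera('side')[130:290,160:400];cv2.imwrite('pics/side1.png',cv2.resize(i,(780,520),interpolation=cv2.INTER_CUBIC))"
```

```text
t 2.1 p [0.625  0.0622 0.2099] stand 0.0428 0.2168 yaw -103.22 F [-0.4 -0.4  0.5] w 1.001 gf 0.0 q7 -2.11
offset [ 0.0056 -0.0123  0.0479] angular [0.0037 0.0089 0.0017]
```

View pics/side1.png

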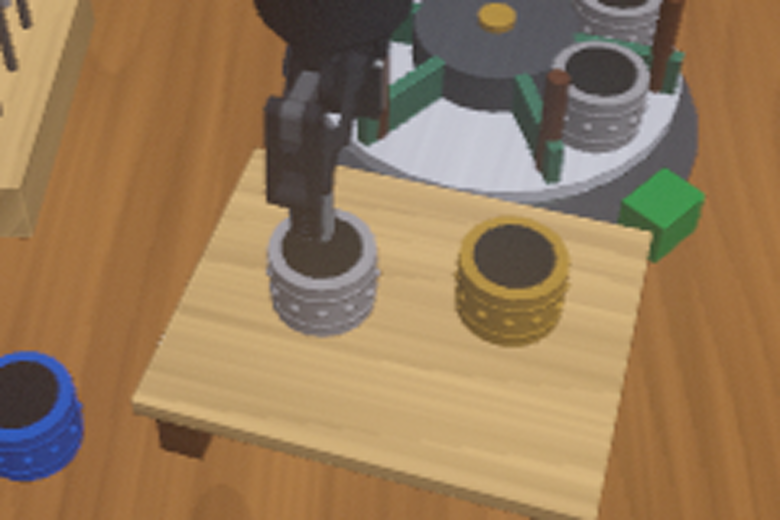

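The crop shows the outer finger still above the silver cup (rim centre at crop (323,262)), with the brass cup clear beside it. Next I'll check the cup's position and the tip height from this view.

```bash
python3 -c "
from h import *
f=lambda x,y,z:px2w('side',160+x/3.25,130+y/3.25,z)[:2]
for n,p,z in(('cup',(323,262),.102),('brass',(513,264),.102)):
  w=f(*p,z);print(n,w,(w-A)@X,(w-A)@Y)
for z in(.12,.13,.137,.145,.15):
  w=f(318,240,z);print(z,(w-A)@X,(w-A)@Y)
"
```

```text
cup [0.6319839  0.08475529] 0.04436760815764227 0.2404101201907902
brass [0.52979524 0.08053982] -0.0541104689275181 0.2127992352335844
0.12 0.04661047240857316 0.24098890270623405
0.13 0.04378361037595505 0.24922243411072034
0.137 0.04180480695312242 0.25498590609386074
0.145 0.03954331732702794 0.26157273121744984
0.15 0.03812988631071893 0.265689496919693
```

Request:
drive_tool(deltas=[{"gripper": 0, "offset": [0.004, -0.016, 0.0], "angular": [0, 0, 0]}, {"gripper": 0, "offset": [0.004, -0.016, 0.03], "angular": [0, 0, 0]}, {"gripper": 0, "offset": [0.004, -0.016, 0.046], "angular": [0, 0, 0]}, {"gripper": 0, "offset": [0.004, -0.016, 0.046], "angular": [0, 0, 0]}])

```text
t: 2.55
eef_pos: [0.634, 0.0774, 0.1664]
tool_rot: [0.0, 0.993, -0.115, -0.002]
contact_force: [-0.9, 0.0, -0.1]
gripper_width: 1.003
grasp_force: 0.0
```

```bash
python3 -c "
from h import *
import cv2
st();delta(s2w(.047,.233),.156,-103.3)
i=optics.read_camera('side')[150:250,200:350];cv2.imwrite('pics/side2.png',cv2.resize(i,(750,500),interpolation=cv2.INTER_CUBIC))"
```

```text
t 2.55 p [0.634  0.0774 0.1664] stand 0.048 0.2337 yaw -103.22 F [-0.9  0.  -0.1] w 1.003 gf 0.0 q7 -2.14
offset [-0.001   0.0007  0.0104] angular [0.0016 0.0038 0.0017]
```

View pics/side2.png

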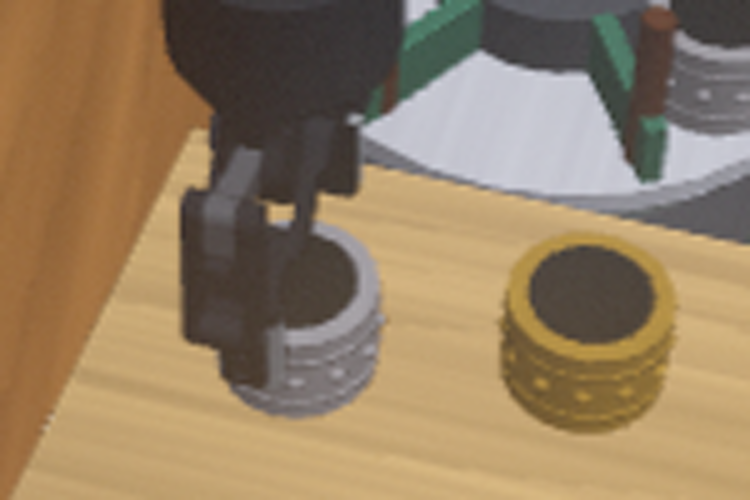

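```bash
python3 -c "
from h import *
for n,p in(('cup',(260.2,207.5)),('brass',(318,209.5))):
  w=px2w('side',*p,.102)[:2];print(n,w,(w-A)@X,(w-A)@Y)
m=optics.camera_model('side');T=np.linalg.inv(np.array(m['cam_to_world']))
for z in(.09,.1,.11):
  c=T@np.r_[s2w(.048,.2337+.057),z,1];print(z,m['cx']-m['fx']*c[0]/c[2],m['cy']+m['fy']*c[1]/c[2])
"
```

```text
cup [0.63105678 0.07751013] 0.04513209890216794 0.23314600012215106
brass [0.52942728 0.07655535] -0.05355193300626077 0.2088369812669882
0.09 248.63452971229 236.4609395204533
0.1 248.41031891491542 232.89553906804792
0.11 248.18137855753304 229.25492914496172
```

The outer finger stands in front of the cup, clear of it and just about at tip height 0.106. The geometry agrees with the cup at stand (0.046, 0.233). I'll lower slightly and close gently.

Request:
drive_tool(deltas=[{"gripper": 0, "offset": [-0.001, 0, 0.012], "angular": [0, 0, 0]}, {"gripper": 0, "offset": [-0.001, 0, 0.012], "angular": [0, 0, 0]}, {"gripper": 60, "offset": [-0.001, 0, 0.012], "angular": [0, 0, 0]}, {"gripper": 110, "offset": [-0.001, 0, 0.012], "angular": [0, 0, 0]}, {"gripper": 110, "offset": [-0.001, 0, 0.012], "angular": [0, 0, 0]}], grip_force=20)

```text
t: 3.1
eef_pos: [0.6342, 0.0767, 0.1567]
tool_rot: [0.0, 0.993, -0.116, 0.0]
contact_force: [-0.9, -2.6, 3.4]
gripper_width: 0.689
grasp_force: 21.7
```

Request:
drive_tool(deltas=[{"gripper": 110, "offset": [0, 0, 0], "angular": [0, 0, 0]}, {"gripper": 110, "offset": [0, 0, 0], "angular": [0, 0, 0]}, {"gripper": 110, "offset": [0, 0, 0], "angular": [0, 0, 0]}])

```text
t: 3.4
eef_pos: [0.6342, 0.0768, 0.1566]
tool_rot: [0.0, 0.993, -0.116, 0.0]
contact_force: [-2.1, -3.3, 6.2]
gripper_width: 0.688
grasp_force: 21.9
```

```bash
python3 -c "
from h import *
import cv2
st();delta(s2w(0,.233),.156,-103.3)
i=optics.read_camera('side')[150:250,200:350];cv2.imwrite('pics/side3.png',cv2.resize(i,(750,500),interpolation=cv2.INTER_CUBIC))"
```

```text
t 3.4 p [0.6342 0.0768 0.1566] stand 0.0483 0.2332 yaw -103.28 F [-2.1 -3.3  6.2] w 0.688 gf 21.89793974161148 q7 -2.15
offset [-0.0483  0.0001  0.0006] angular [ 0.0005 -0.0011  0.0004]
```

View pics/side3.png

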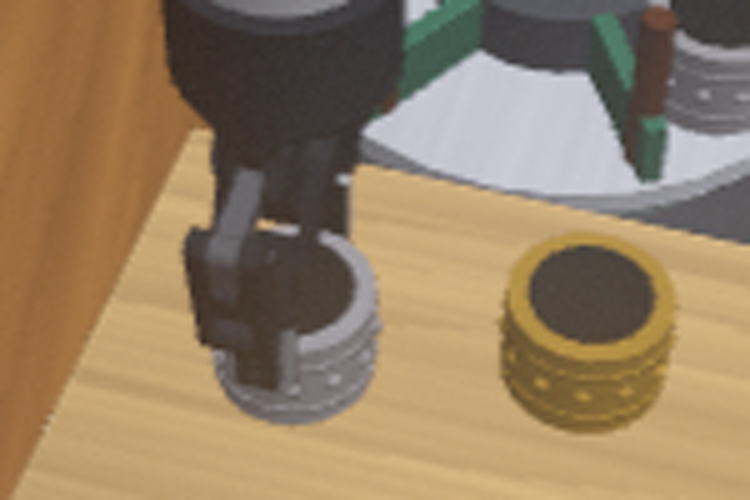

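Gripped on the silver cup (width ≈ 59 mm, brass untouched). Now I'll slide around the brass cup toward the centre line.

Request:
drive_tool(deltas=[{"gripper": 110, "offset": [-0.006, 0.013, 0], "angular": [0, 0, 0]}, {"gripper": 110, "offset": [-0.012, 0.026, 0], "angular": [0, 0, 0]}, {"gripper": 110, "offset": [-0.018, 0.038, 0], "angular": [0, 0, 0]}, {"gripper": 110, "offset": [-0.028, 0.05, 0], "angular": [0, 0, 0]}, {"gripper": 110, "offset": [-0.038, 0.062, 0], "angular": [0, 0, 0]}])

```text
t: 3.95
eef_pos: [0.5828, 0.0249, 0.1567]
tool_rot: [-0.0, 0.993, -0.116, 0.001]
contact_force: [3.8, 3.4, 4.2]
gripper_width: 0.695
grasp_force: 22.9
```

Request:
drive_tool(deltas=[{"gripper": 110, "offset": [-0.009, 0.011, 0], "angular": [0, 0, 0]}, {"gripper": 110, "offset": [-0.009, 0.02, 0], "angular": [0, 0, 0]}, {"gripper": 110, "offset": [-0.009, 0.02, 0], "angular": [0, 0, 0]}])

```text
t: 4.25
eef_pos: [0.5681, 0.0069, 0.1565]
tool_rot: [0.0, 0.993, -0.116, -0.0]
contact_force: [-1.1, 0.0, 11.0]
gripper_width: 0.692
grasp_force: 23.4
```

```bash
python3 -c "
from h import *
import cv2
st();delta(s2w(0.001,.09),.1566,-103.3)
for n,(a,b,c,d) in dict(side=(110,230,190,370),top=(150,310,190,430)).items():
  i=optics.read_camera(n)[a:b,c:d];cv2.imwrite('pics/'+n+'4.png',cv2.resize(i,(600,400),interpolation=cv2.INTER_CUBIC))
a,b=[cv2.imread('pics/'+n+'4.png') for n in('side','top')]
cv2.imwrite('pics/m4.png',cv2.resize(cv2.vconcat([a,b]),None,fx=.75,fy=.75))"
```

```text
t 4.25 p [0.5681 0.0069 0.1565] stand 0.0001 0.1499 yaw -103.33 F [-1.1  0.  11. ] w 0.692 gf 23.369314670562744 q7 -2.06
offset [ 0.001   0.0599 -0.    ] angular [ 0.0006  0.0009 -0.0006]
```

View pics/m4.png

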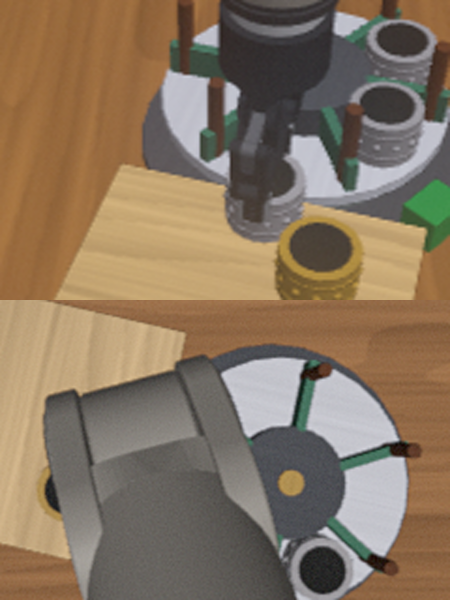

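Cup upright in the grip at stand (0, 0.150), centred on the pocket gap. I'll slide it in.

Request:
drive_tool(deltas=[{"gripper": 110, "offset": [0.001, 0.012, -0.001], "angular": [0, 0, 0]}, {"gripper": 110, "offset": [0.001, 0.024, -0.001], "angular": [0, 0, 0]}, {"gripper": 110, "offset": [0.001, 0.036, -0.001], "angular": [0, 0, 0]}, {"gripper": 110, "offset": [0.001, 0.046, -0.001], "angular": [0, 0, 0]}, {"gripper": 110, "offset": [0.001, 0.046, -0.001], "angular": [0, 0, 0]}])

```text
t: 4.85
eef_pos: [0.5587, -0.04, 0.1566]
tool_rot: [0.001, 0.993, -0.117, -0.001]
contact_force: [-1.2, -2.5, 3.0]
gripper_width: 0.693
grasp_force: 22.7
```

Request:
drive_tool(deltas=[{"gripper": 110, "offset": [0, 0.006, 0], "angular": [0, 0, 0]}, {"gripper": 110, "offset": [0, 0.012, 0], "angular": [0, 0, 0]}, {"gripper": 110, "offset": [0, 0.014, 0], "angular": [0, 0, 0]}, {"gripper": 110, "offset": [0, 0.014, 0], "angular": [0, 0, 0]}])

```text
t: 5.25
eef_pos: [0.556, -0.0509, 0.1564]
tool_rot: [0.0, 0.993, -0.116, -0.001]
contact_force: [1.0, -0.1, -2.2]
gripper_width: 0.693
grasp_force: 22.2
```

```bash
python3 -c "
from h import *
import cv2
st();delta(s2w(0.001,.085),.1566,-103.3)
for n,(a,b,c,d) in dict(side=(110,230,190,370),top=(150,310,190,430)).items():
  i=optics.read_camera(n)[a:b,c:d];cv2.imwrite('pics/'+n+'5.png',cv2.resize(i,(600,400),interpolation=cv2.INTER_CUBIC))
"
```

```text
t 5.25 p [ 0.556  -0.0509  0.1564] stand 0.0016 0.0909 yaw -103.28 F [ 1.  -0.1 -2.2] w 0.693 gf 22.246346175670624 q7 -1.95
offset [-0.0006  0.0059 -0.0002] angular [0.0008 0.0015 0.0004]
```

View pics/side5.png

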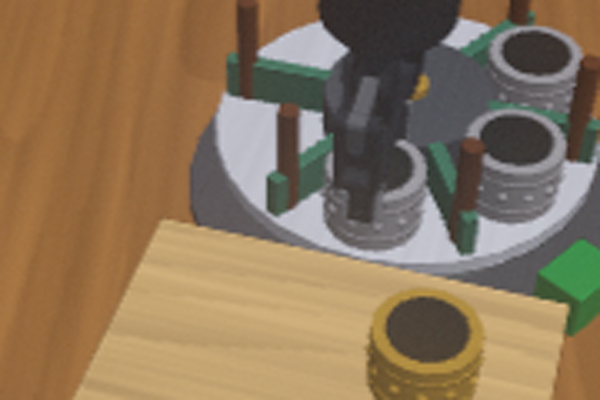

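The cup is in the pocket between the fins. I'll ease the last millimetres onto the hub.

Request:
drive_tool(deltas=[{"gripper": 110, "offset": [-0.001, 0.003, 0], "angular": [0, 0, 0]}, {"gripper": 110, "offset": [-0.001, 0.006, 0], "angular": [0, 0, 0]}, {"gripper": 110, "offset": [-0.001, 0.007, 0], "angular": [0, 0, 0]}, {"gripper": 110, "offset": [-0.001, 0.007, 0], "angular": [0, 0, 0]}])

```text
t: 5.75
eef_pos: [0.5539, -0.057, 0.1569]
tool_rot: [-0.0, 0.993, -0.115, -0.0]
contact_force: [-0.8, -0.4, -3.5]
gripper_width: 0.688
grasp_force: 22.3
```

```bash
python3 -c "
from h import *
st()"
```

```text
t 5.75 p [ 0.5539 -0.057   0.1569] stand 0.001 0.0845 yaw -103.25 F [-0.8 -0.4 -3.5] w 0.688 gf 22.30380892753601 q7 -1.94
```

Request:
drive_tool(deltas=[{"gripper": 110, "offset": [-0.001, 0.002, 0], "angular": [0, 0, 0]}, {"gripper": 110, "offset": [-0.001, 0.003, 0], "angular": [0, 0, 0]}, {"gripper": 110, "offset": [-0.001, 0.003, 0], "angular": [0, 0, 0]}])

```text
t: 6.05
eef_pos: [0.5533, -0.0573, 0.1571]
tool_rot: [-0.001, 0.993, -0.114, 0.001]
contact_force: [2.9, 6.0, -4.8]
gripper_width: 0.69
grasp_force: 22.8
```

Hub contact felt (6 N). Release and raise.

Request:
drive_tool(deltas=[{"gripper": 70, "offset": [0, -0.002, 0], "angular": [0, 0, 0]}, {"gripper": 20, "offset": [0, -0.002, 0], "angular": [0, 0, 0]}, {"gripper": 20, "offset": [0, -0.002, 0], "angular": [0, 0, 0]}, {"gripper": 20, "offset": [0, -0.002, 0], "angular": [0, 0, 0]}, {"gripper": 20, "offset": [0, -0.002, -0.02], "angular": [0, 0, 0]}])

```text
t: 6.55
eef_pos: [0.5511, -0.0581, 0.1751]
tool_rot: [0.0, 0.993, -0.116, -0.002]
contact_force: [0.7, -0.2, -0.9]
gripper_width: 0.922
grasp_force: 0.0
```

Request:
drive_tool(deltas=[{"gripper": 20, "offset": [0, 0, -0.04], "angular": [0, 0, 0]}, {"gripper": 20, "offset": [0, 0, -0.07], "angular": [0, 0, 0]}, {"gripper": 20, "offset": [0, 0, -0.07], "angular": [0, 0, 0]}])

```text
t: 6.85
eef_pos: [0.5551, -0.058, 0.2514]
tool_rot: [-0.0, 0.993, -0.116, 0.004]
contact_force: [0.8, -0.3, -0.4]
gripper_width: 0.921
grasp_force: 0.0
```

```bash
python3 -c "
from h import *
import cv2
st()
w=A+.108*np.array([np.cos(np.radians(-13.3)),np.sin(np.radians(-13.3))]);print(w);delta(w,.215,-103.3)
a=optics.read_camera('side')[90:230,220:400];b=optics.read_camera('top')[150:330,190:430]
cv2.imwrite('pics/m6.png',cv2.hconcat([cv2.resize(a,(386,300),interpolation=2),cv2.resize(b,(400,300),interpolation=2)]))"
```

```text
t 6.85 p [ 0.5551 -0.058   0.2514] stand 0.0024 0.0838 yaw -103.28 F [ 0.8 -0.3 -0.4] w 0.921 gf 0.0 q7 -1.9
[ 0.63860332 -0.16384537]
offset [0.1053 0.0839 0.0372] angular [-0.0016 -0.0103  0.0004]
```

View pics/m6.png

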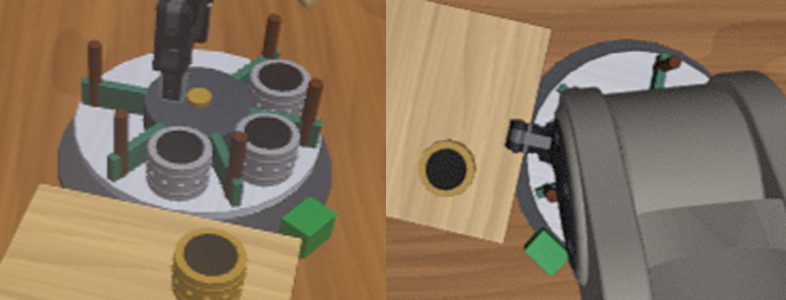

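The cup sits upright against the hub, and the fins and pegs are where they were. Next, over the peg at stand 0° (world −13.3°), with the opening narrowed to about 30 mm to cage it.

Request:
drive_tool(deltas=[{"gripper": 165, "offset": [0.03, 0.024, 0], "angular": [0, -0.01, 0]}, {"gripper": 165, "offset": [0.06, 0.048, 0], "angular": [0, -0.01, 0]}, {"gripper": 165, "offset": [0.09, 0.072, 0], "angular": [0, -0.01, 0]}, {"gripper": 165, "offset": [0.105, 0.084, 0], "angular": [0, -0.01, 0]}, {"gripper": 165, "offset": [0.105, 0.084, 0], "angular": [0, -0.01, 0]}])

```text
t: 7.45
eef_pos: [0.6358, -0.167, 0.2447]
tool_rot: [0.0, 0.993, -0.118, -0.005]
contact_force: [-0.4, -0.7, 0.1]
gripper_width: 0.352
grasp_force: 0.0
```

```bash
python3 -c "
from h import *
w=A+.108*np.array([np.cos(np.radians(-13.3)),np.sin(np.radians(-13.3))]);st();delta(w,.183,-103.3)"
```

```text
t 7.45 p [ 0.6358 -0.167   0.2447] stand 0.106 -0.0037 yaw -103.5 F [-0.4 -0.7  0.1] w 0.352 gf 0.0 q7 -1.73
offset [ 0.0026 -0.0038  0.0616] angular [ 0.0021  0.0126 -0.0044]
```

Request:
drive_tool(deltas=[{"gripper": 165, "offset": [0.002, -0.004, 0], "angular": [0, 0.01, 0]}, {"gripper": 165, "offset": [0.002, -0.004, 0.02], "angular": [0, 0.01, 0]}, {"gripper": 165, "offset": [0.002, -0.004, 0.04], "angular": [0, 0.01, 0]}, {"gripper": 165, "offset": [0.002, -0.004, 0.06], "angular": [0, 0.01, 0]}, {"gripper": 165, "offset": [0.002, -0.004, 0.06], "angular": [0, 0.01, 0]}])

```text
t: 7.95
eef_pos: [0.6357, -0.1575, 0.1836]
tool_rot: [-0.001, 0.993, -0.114, -0.003]
contact_force: [0.3, -0.4, 0.6]
gripper_width: 0.354
grasp_force: 0.0
```

```bash
python3 -c "
from h import *
st()
def P(a):
  a=np.radians(-13.3+a);return A+.108*np.array([np.cos(a),np.sin(a)])
for a in(6,12,18,24,30,36,42,48,54,60): delta(P(a),.183,-103.3+a)"
```

```text
t 7.95 p [ 0.6357 -0.1575  0.1836] stand 0.1037 0.0055 yaw -103.1 F [ 0.3 -0.4  0.6] w 0.354 gf 0.0 q7 -1.75
offset [ 0.0037 -0.0058  0.0006] angular [-0.0011  0.0084 -0.129 ]
offset [ 0.002  -0.0169  0.0006] angular [-0.0015  0.0083 -0.2623]
offset [-0.0009 -0.0279  0.0006] angular [-0.0019  0.0082 -0.3957]
offset [-0.0049 -0.0384  0.0007] angular [-0.0024  0.0082 -0.529 ]
offset [-0.01   -0.0485  0.0007] angular [-0.0028  0.0081 -0.6623]
offset [-0.0161 -0.058   0.0007] angular [-0.0032  0.0079 -0.7957]
offset [-0.0232 -0.0668  0.0008] angular [-0.0037  0.0078 -0.929 ]
offset [-0.0312 -0.0749  0.0008] angular [-0.0041  0.0077 -1.0623]
offset [-0.0399 -0.082   0.0009] angular [-0.0045  0.0075 -1.1957]
offset [-0.0494 -0.0882  0.001 ] angular [-0.005   0.0073 -1.329 ]
```

Request:
drive_tool(deltas=[{"gripper": 185, "offset": [0.004, -0.006, 0], "angular": [0, 0.008, -0.129]}, {"gripper": 190, "offset": [0.002, -0.017, 0], "angular": [0, 0.008, -0.262]}, {"gripper": 190, "offset": [-0.001, -0.028, 0], "angular": [0, 0.008, -0.396]}, {"gripper": 190, "offset": [-0.005, -0.038, 0], "angular": [0, 0.008, -0.529]}, {"gripper": 190, "offset": [-0.01, -0.0485, 0], "angular": [0, 0.008, -0.662]}])

```text
t: 8.45
eef_pos: [0.6391, -0.1104, 0.1876]
tool_rot: [0.001, 0.989, 0.146, 0.003]
contact_force: [0.3, -2.9, -0.8]
gripper_width: 0.259
grasp_force: 1.1
```

```bash
python3 -c "
from h import *
st()
def P(a):
  a=np.radians(-13.3+a);return A+.108*np.array([np.cos(a),np.sin(a)])
for a in(36,42,48,54,60): delta(P(a),.183,-103.3+a)"
```

```text
t 8.45 p [ 0.6391 -0.1104  0.1876] stand 0.0962 0.0522 yaw -73.21 F [ 0.3 -2.9 -0.8] w 0.259 gf 1.1364975571632385 q7 -1.37
offset [-0.002  -0.0142  0.0045] angular [ 0.0042 -0.0071 -0.1313]
offset [-0.0037 -0.0254  0.0045] angular [ 0.0046 -0.0069 -0.2646]
offset [-0.0066 -0.0363  0.0044] angular [ 0.005  -0.0067 -0.3979]
offset [-0.0107 -0.0469  0.0044] angular [ 0.0053 -0.0064 -0.5313]
offset [-0.0158 -0.057   0.0043] angular [ 0.0057 -0.0061 -0.6646]
```

Request:
drive_tool(deltas=[{"gripper": 190, "offset": [-0.002, -0.014, 0.002], "angular": [0, 0, -0.131]}, {"gripper": 190, "offset": [-0.004, -0.025, 0.003], "angular": [0, 0, -0.265]}, {"gripper": 190, "offset": [-0.007, -0.036, 0.003], "angular": [0, 0, -0.398]}, {"gripper": 190, "offset": [-0.011, -0.047, 0.003], "angular": [0, 0, -0.531]}, {"gripper": 190, "offset": [-0.016, -0.057, 0.003], "angular": [0, 0, -0.664]}])

```text
t: 8.95
eef_pos: [0.6077, -0.0586, 0.1848]
tool_rot: [0.001, 0.918, 0.397, 0.003]
contact_force: [-0.5, -0.6, -0.1]
gripper_width: 0.253
grasp_force: 0.0
```

Request:
drive_tool(deltas=[{"gripper": 190, "offset": [0, 0, 0], "angular": [0, 0, 0]}, {"gripper": 190, "offset": [0, 0, 0], "angular": [0, 0, 0]}, {"gripper": 190, "offset": [0, 0, 0], "angular": [0, 0, 0]}, {"gripper": 190, "offset": [0, 0, 0], "angular": [0, 0, 0]}])

```text
t: 9.35
eef_pos: [0.6083, -0.0608, 0.1839]
tool_rot: [0.001, 0.919, 0.393, 0.003]
contact_force: [-0.7, -0.4, -0.2]
gripper_width: 0.255
grasp_force: 0.0
```

```bash
python3 -c "
from h import *
st()
a=np.radians(46.7);delta(A+.108*np.array([np.cos(a),np.sin(a)]),.183,-43.3)"
```

```text
t 9.35 p [ 0.6083 -0.0608  0.1839] stand 0.0548 0.0933 yaw -43.68 F [-0.7 -0.4 -0.2] w 0.255 gf 0.0 q7 -1.01
offset [-0.0002 -0.0008  0.0009] angular [ 0.0063 -0.0056 -0.0084]
```

The peg is free in the cage with no force on it, at the 60° place. Open slightly, lift off and clear the view.

Request:
drive_tool(deltas=[{"gripper": 165, "offset": [0, 0, 0], "angular": [0, 0, 0]}, {"gripper": 165, "offset": [0, 0, -0.02], "angular": [0, 0, 0]}, {"gripper": 165, "offset": [0, 0, -0.05], "angular": [0, 0, 0]}, {"gripper": 165, "offset": [0, 0, -0.09], "angular": [0, 0, 0]}, {"gripper": 165, "offset": [0, 0, -0.12], "angular": [0, 0, 0]}])

```text
t: 9.85
eef_pos: [0.6076, -0.0604, 0.3059]
tool_rot: [0.001, 0.919, 0.394, 0.004]
contact_force: [0.3, -0.1, 0.2]
gripper_width: 0.355
grasp_force: 0.0
```

```bash
python3 -c "
from h import *
st();delta(np.array([.55,-.42]),.304,-43.3)"
```

```text
t 9.85 p [ 0.6076 -0.0604  0.3059] stand 0.0541 0.0935 yaw -43.61 F [ 0.3 -0.1  0.2] w 0.355 gf 0.0 q7 -0.94
offset [-0.3001  0.2063  0.0013] angular [ 0.0068 -0.007  -0.0069]
```

Request:
drive_tool(deltas=[{"gripper": 165, "offset": [-0.3, 0.2, 0], "angular": [0, 0, 0]}, {"gripper": 165, "offset": [-0.3, 0.2, 0], "angular": [0, 0, 0]}, {"gripper": 165, "offset": [-0.3, 0.2, 0], "angular": [0, 0, 0]}, {"gripper": 165, "offset": [-0.3, 0.2, 0], "angular": [0, 0, 0]}, {"gripper": 165, "offset": [-0.3, 0.2, 0], "angular": [0, 0, 0]}])

```text
t: 10.35
eef_pos: [0.5636, -0.3088, 0.3035]
tool_rot: [0.001, 0.919, 0.394, 0.003]
contact_force: [0.4, 0.2, -0.3]
gripper_width: 0.351
grasp_force: 0.0
```

Request:
drive_tool(deltas=[{"gripper": 165, "offset": [-0.07, 0.05, 0], "angular": [0, 0, 0]}, {"gripper": 165, "offset": [-0.08, 0.06, 0], "angular": [0, 0, 0]}, {"gripper": 165, "offset": [-0.08, 0.06, 0], "angular": [0, 0, 0]}])

```text
t: 10.65
eef_pos: [0.5485, -0.4159, 0.3024]
tool_rot: [0.003, 0.922, 0.388, 0.001]
contact_force: [0.9, -0.6, 0.4]
gripper_width: 0.352
grasp_force: 0.0
```

```bash
python3 -c "
from h import *
import cv2
st()
a=optics.read_camera('side')[80:240,220:400];b=optics.read_camera('top')[150:330,250:420]
cv2.imwrite('pics/m7.png',cv2.hconcat([cv2.resize(a,(394,350),interpolation=2),cv2.resize(b,(400,350),interpolation=2)]))"
```

```text
t 10.65 p [ 0.5485 -0.4159  0.3024] stand 0.0783 -0.266 yaw -44.32 F [ 0.9 -0.6  0.4] w 0.352 gf 0.0 q7 -0.37
```

View pics/m7.png

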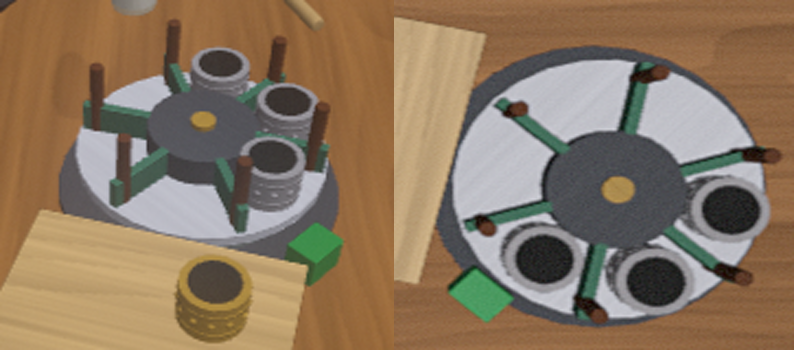

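The view shows the three silver cups upright in their pockets at next (top crop 544,257), next2 (652,279) and next3 (730,208). The fins are back on their click angles and the brass cup is in place. I'll do a quick numerical check before handing in.

```bash
python3 -c "
from h import *
for (x,y),a in(((544,257),150),((652,279),210),((730,208),270)):
  w=px2w('top',250+(x-394)/2.353,150+y/1.944,.1)[:2];a=np.radians(a)
  print(np.linalg.norm(w-s2w(.085*np.cos(a),.085*np.sin(a))), np.linalg.norm(w-A))
"
```

```text
0.0019055646700307557 0.08323670157264712
0.0019764176253841592 0.08338325600731283
0.0028279466058278024 0.08521472163965693
```

```bash
python3 -c "
from station import bot
print(bot.hand_in())"
```

```text
the job is handed in; nothing more can be done
None
```

The silver cup went home against the hub, the wheel was turned one click counter-clockwise, and the job is handed in (no verdict was returned); just before that, all three silver cups measured within 3 mm of their stations and the brass cup looked unmoved.

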